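# Stack the keyed parts tray on the stall crate

### The job

A carton has been left lying across the mouth of the open grey crate: lay it flat on the rubber mat. Then pick up the handled parts tray and stack it on the crate so that the notch in the tray's end takes the upright key at the crate's end and the tray sits fully down, level on the rim. Set both things down rather than dropping them, leave the crate where it stands and do not disturb the headlamp, the flask or the bin nearby.

Things in the scene. Friction and masses are not known exactly. Their poses are not given: they have to be found in the camera images.
- crate: Dark grey plastic stacking crate, open on top, 200 (x) x 130 (y) x 80 mm high, walls 6 mm, about 2.5 kg, loose on the table. Origin: centre of its underside; z up, x along its length towards the end that carries the key.
- crate_key (a point): Centre of the top of the crate's key: an upright tongue inside its +x end wall, from the floor to 25 mm above the rim (top 105 mm above the crate's underside, 85.5 mm from its centre along crate x). 30 mm wide (y), spanning crate x 74 to 97 mm; the top 13 mm is slimmer (22 mm wide, x 77 to 97 mm). Axes as the crate's.
- tray_handle (a point): Centre of the handle of the grey parts tray: a bar over the tray's middle, along tray x, 124 mm long, 16 mm thick (y), 22 mm high, standing clear above the side walls; 81 mm above the tray's underside. Axes as the tray's. When the tray is seated this point is above the crate's centre, 149 mm above the crate's underside, x axes pointing the same way.
- tray_notch (a point): Middle of the tray's notch, 85.5 mm from the tray's centre along tray x, 12 mm above the tray's underside. The notch is a slot through the full height of the tray, open at the +x end, 36 mm wide (y), running from 71 mm to the end at 100 mm. Seated, this point is directly below point crate_key.
- carton_center (a point): Centre of a closed plain cardboard carton, 50 (x) x 150 (y) x 40 mm high, about 0.18 kg, which starts lying across the crate's rim, its underside 80 mm above the table. z up, y along its length.
- mat: Flat dark rubber counter mat, 240 (x) x 160 (y) x 6 mm, fixed on the table. Origin: centre of its underside; z up.
- headlamp: Bystander: round vehicle headlamp lying face up, 144 mm across, 80 mm high. Origin: centre of its underside.
- flask: Bystander: metal drinking flask, 72 mm across, 170 mm tall, upright. Origin: centre of its underside.
- bin: Bystander: small dark open bin of old parts, 100 (x) x 140 (y) x 60 mm, no key. Origin: centre of its underside.
- tray: Grey plastic parts tray, 0.3 to 0.5 kg, 200 (x) x 130 (y) mm, side walls to 55 mm, handle top at 92 mm. Origin: centre of its underside; z up, x towards the notched end. Its inset foot, 182 x 112 mm (lowest 6 mm: 176 x 106), drops 12 mm into the crate's 188 x 118 mm mouth until the flange around it rests on the rim. The wrong way round it stands on the key.
- carton: The carton itself; origin at the centre of its underside (20 mm below point carton_center), axes the same.

How it is judged:
By the outcome, as a careful person would: the job done as asked, in the order asked, and still so for the second after the job is handed in, with the robot touching nothing.
It also fails if it takes over 72 s, if anything falls off the work surface, if the arm or the gripper's body presses on something with over 40 N, if the wrist force passes 120 N, or if a joint passes its speed limit or range.

### The arm

A 6-joint arm with a two-finger parallel gripper is mounted at the origin on the work surface. World frame = base frame: x ahead of the robot, y to its left, z up, the work surface at z = 0. Lengths are in mm, angles in degrees, forces in N, time in s.
With the tool pointing down it reaches from about 300 to 850 mm from the base axis. Payload 4.2 kg.
Tool frame: the origin (TCP) lies at the very end of the fingers, on their centre line; the grasp point (between the pads) lies 19 mm behind it; z points along the fingers, y is the direction in which the jaws open and shut (so a half turn about z gives the same grasp; the last joint's range is limited). The gripper opens to 91 mm and grips with 3 to 60 N. Pads are 32 mm wide; open, the fingers measure 118 mm over their backs; the gripper's body (76 mm by 178 mm) begins 60 mm behind the grasp point.
Start: joints at [-75.516, 18.312, 89.639, -0, 72.044, -1.146], TCP at [154.924, -553.752, 213.976] pointing down, gripper open.
Joint ranges: [-177.97, 177.97], [-48.28, 115.42], [12.27, 149.76], [-77.06, 257.06], [2.81, 150.46], [-146.56, 146.56]. Speed limits (degrees/s): [147.25, 147.25, 180, 180, 180, 180].

### API

Orientations are given as [roll, pitch, yaw] about the fixed x, y, z axes, in that order (R = Rz(yaw) Ry(pitch) Rx(roll)).
In Python, from workcell import * gives the robot as it stands. The module is installed in compiled form; this text tells all that it offers.
- The arm moves only by the tool servo_tool, never from a script. Its argument "plan" is a list that holds one entry, the list of rows, each a list of 7 numbers: the shift along the tool's x, y, z in mm, then the turn, a rotation vector about the tool's x, y, z in rad, then the opening, from 0 (shut) to 1 (fully open). A call has 1 to 20 rows; each row is the pose to reach, as a shift and turn from the pose commanded when the call began, along the tool's axes at that moment; what a row does not reach only later rows make up. A row lasts 1/10 s, in which the tool goes at most 50 mm and 8.59 degrees, less where a joint would pass 70% of its speed; a pose out of reach is approached as far as the arm can. A call with a gripper value outside its range is refused whole. The fingers move at their own pace and stop on an object; "squeeze" is the grip in N (left out, the last holds). Time passes only in rows, so rows that repeat a pose let the fingers close. It gives the time, the measured TCP pose, the force and the opening at its end, in the units of the state.
- state(): the state, without advancing time (a new reading comes with each control period).
- grab_frame(name): name is "side" or "top"; returns a dict with "color" (400x640x3 uint8, red, green, blue), "range_z" (400x640 float32, mm along the optical axis (not along the pixel's ray), 0 where there is no reading), "fx", "fy", "cx", "cy" (pixels), "rvec" (rotation vector, rad) and "tvec" (3), from world to camera coordinates, as OpenCV has them. Camera axes: x right, y down, z forward; pixel columns grow to the right and rows downward; lengths in mm; the calibration is good to about 2 mm. A picture is of the moment at which its call begins.
- job_done(): hands the job in, once; it reports no verdict.
The state is a dict: "time_s": time; "qpos": joint angles; "qvel": joint speeds; "effort": joint torques, N m; "ee_pos": TCP position; "ee_rot": TCP orientation; "force": force on the tool from outside, world axes, zero at the start; "torque": the same for the moment, N m; "gripper_width": finger opening in mm.
Only numpy, scipy, OpenCV 4.12 (cv2) and the standard library are available. Lean on these libraries where they do the work, as an engineer would, in place of code of your own. Each camera call takes 0.05 s, during which the arm holds its last target.

## Working session

There is one attempt and no reset: what is moved stays moved. The work goes in short steps, Python scripts to look and compute and a tool call to move; the robot and the scene stay as the last step left them, time stands still between calls to the robot, and variables do not carry over. Pictures are saved under pics/ and viewed, and the job is handed in when it is done.

Besides the shell and the picture viewer there is one more tool, called after "Emit:" by a JSON object that holds its "method" and its "body", one argument or row to a line. servo_tool: Moves the arm, as the interface text tells. Its arguments: {"type":"object","properties":{"plan":{"type":"array"},"squeeze":{"type":"number"}},"required":["plan"]}

```bash
mkdir -p pics; ls
cat > h.py <<'E'
from workcell import *
import numpy as np, cv2
def grab(n,fn=None):
    f=grab_frame(n)
    if fn: cv2.imwrite('pics/'+fn+'.png',cv2.cvtColor(f['color'],cv2.COLOR_RGB2BGR))
    return f
def cloud(f):
    z=f['range_z'].astype(float);h,w=z.shape
    u,v=np.meshgrid(np.arange(w),np.arange(h))
    P=np.stack([(u-f['cx'])/f['fx']*z,(v-f['cy'])/f['fy']*z,z],-1)
    R=cv2.Rodrigues(np.array(f['rvec'],float))[0]
    W=(P-np.array(f['tvec']).reshape(3))@R
    W[z==0]=np.nan
    return W
E
python3 - <<'E'
from h import *
s=state();print(s)
for n in('top','side'):
    f=grab(n,n+'0')
    print(n,f['fx'],f['cx'],f['cy'],f['rvec'],f['tvec'])
    R=cv2.Rodrigues(np.array(f['rvec'],float))[0];print(-R.T@np.array(f['tvec']).reshape(3))
    np.savez('%s0.npz'%n,W=cloud(f),c=f['color'])
E
```

```text
pics
{'time_s': 0.0, 'qpos': array([-7.55170658e+01,  1.83507767e+01,  8.97072491e+01,  1.69862505e-03,
        7.20421057e+01, -1.14559873e+00]), 'qvel': array([ 0.03032769,  0.06360424, -0.09216508,  0.05379099, -0.16656918,
       -0.01668154]), 'effort': array([-2.03533804e-03, -4.12465346e+01, -2.31982273e+01,  7.24877045e-02,
        4.59049700e-02, -1.47142277e-04]), 'ee_pos': array([ 154.79143797, -553.24937874,  213.12322254]), 'ee_rot': array([-1.79899921e+02, -3.61657290e-03,  1.56280046e+01]), 'force': array([ 0.49283321, -0.73502606, -0.27846258]), 'torque': array([ 0.00227202, -0.01961047,  0.04460572]), 'gripper_width': 91.13144213831792}
top 453.0407776459339 325.3640468483846 198.20177579741735 [ 2.1944813  -2.16158811  0.13883285] [ -30.90419211  628.35086749 1260.63375335]
[ 493.15387298    6.6636782  1319.74701925]
side 387.93159246954946 318.1758764559268 200.59789527747253 [ 0.89125862 -2.36237118  1.28363505] [479.37430033 331.81656054 886.04173282]
[ 16.73204185 746.24271341 753.53417535]
```

View pics/top0.png

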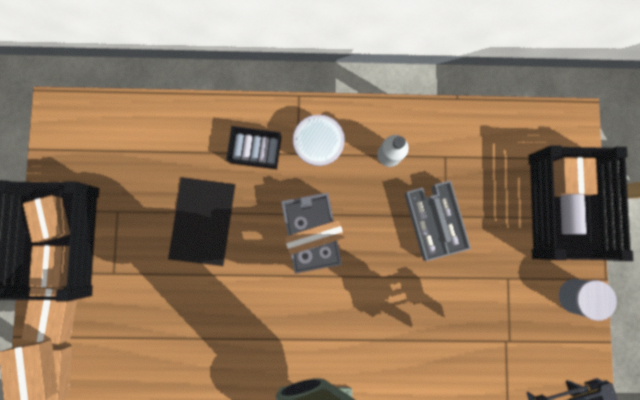

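View pics/side0.png

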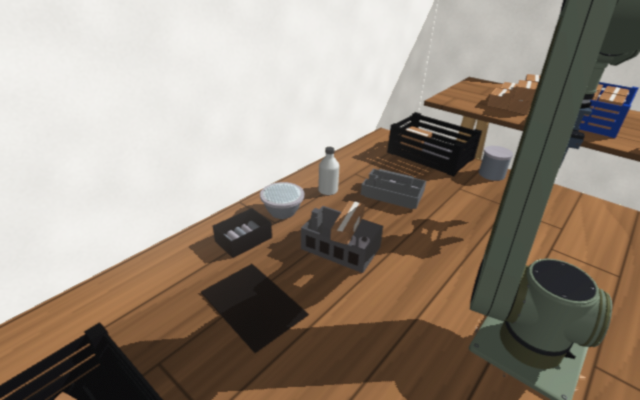

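Run:
```python
import cv2
a=cv2.imread('pics/top0.png')[170:290,260:480]
cv2.imwrite('pics/top0c.png',cv2.resize(a,None,fx=3.6,fy=3.6,interpolation=cv2.INTER_CUBIC))
a=cv2.imread('pics/side0.png')[150:280,280:440]
cv2.imwrite('pics/side0c.png',cv2.resize(a,None,fx=4.5,fy=4.5,interpolation=cv2.INTER_CUBIC))
```

```text
(no output)
```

View pics/top0c.png

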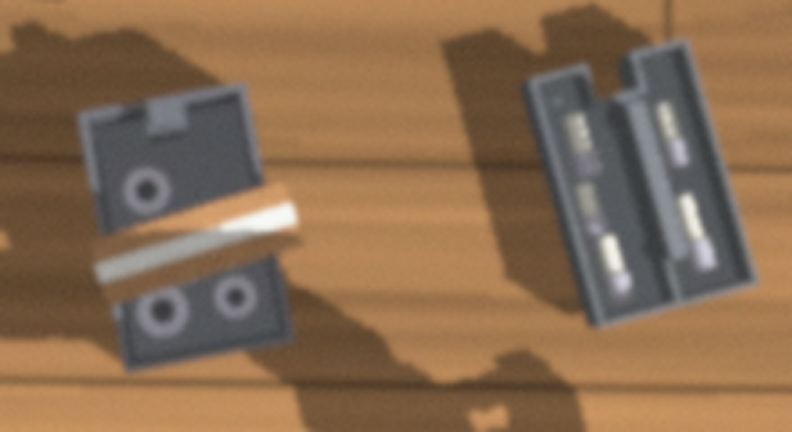

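View pics/side0c.png

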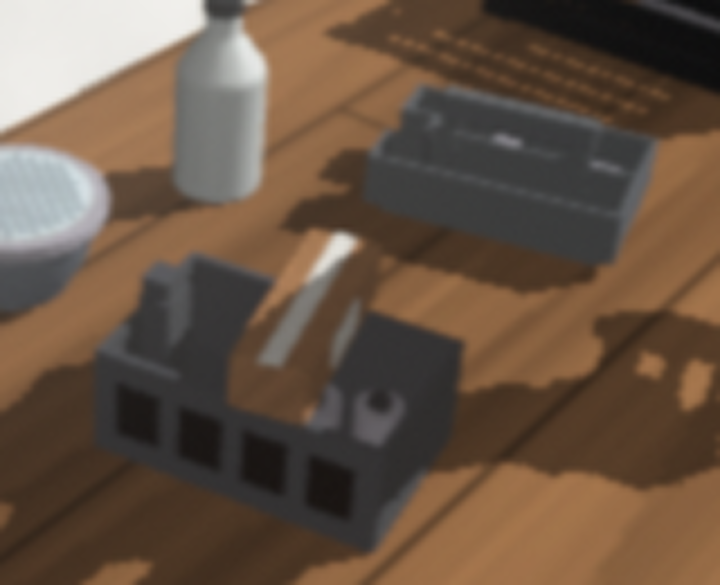

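```bash
cat > m.py <<'E'
from h import *
import sys
def poly(W,c,lo,hi,box,name,f=None):
    x0,x1,y0,y1=box
    m=(W[...,2]>lo)&(W[...,2]<hi)&(W[...,0]>x0)&(W[...,0]<x1)&(W[...,1]>y0)&(W[...,1]<y1)
    p=W[m]
    r=cv2.minAreaRect(p[:,:2].astype(np.float32))
    print(name,len(p),'z med %.1f sd %.1f'%(np.median(p[:,2]),p[:,2].std()),'mean',p.mean(0).round(1),'rect',np.round(r[0],1),np.round(r[1],1),round(r[2],1))
    return p
E
python3 - <<'E'
from m import *
d=np.load('top0.npz');W=d['W'];c=d['c']
np.set_printoptions(precision=1,suppress=True)
for n,(u,v) in dict(crate=(312,232),carton=(314,236),tray=(437,220),mat=(202,221),lamp=(319,139),flask=(395,150),bin=(254,147),handle=(445,220),table=(380,290)).items(): print(n,W[v,u])
cr=W[236,314];tr=W[220,437]
def b(p,r): return (p[0]-r,p[0]+r,p[1]-r,p[1]+r)
poly(W,c,110,135,b(cr,150),'carton')
poly(W,c,70,92,b(cr,150),'crate rim')
poly(W,c,30,135,b(cr,150),'crate all')
poly(W,c,98,110,b(cr,150),'key')
poly(W,c,83,105,b(tr,150),'handle')
poly(W,c,45,62,b(tr,150),'tray rim')
poly(W,c,30,105,b(tr,150),'tray all')
z=W[150:300,240:480,2]
cv2.imwrite('pics/h.png',cv2.resize(cv2.applyColorMap(np.clip(np.nan_to_num(z)*1.8,0,255).astype(np.uint8),cv2.COLORMAP_JET),None,fx=3.3,fy=3.3,interpolation=cv2.INTER_NEAREST))
E
```

```text
crate [529.3  14.5 120.2]
carton [518.9   9.1 116.7]
tray [ 570.8 -338.9   42.6]
mat [559.9 333.4   3.5]
lamp [788.9  -0.3  82.8]
flask [ 750.1 -203.   136.7]
bin [775.9 187.7  22.7]
handle [ 568.1 -347.3   92.5]
table [ 369.4 -182.9    0.8]
carton 1081 z med 121.0 sd 2.5 mean [515.3   9.  121. ] rect [550.   20.8] [124.8 149.1] 19.1
crate rim 465 z med 80.7 sd 3.2 mean [529.7  17.5  80.8] rect [528.4  16.8] [200.  130.2] 11.5
crate all 2008 z med 117.4 sd 31.2 mean [523.4  13.5  96. ] rect [529.5  11.7] [200.  152.2] 11.5
key 64 z med 105.7 sd 2.7 mean [612.9  35.  105.2] rect [613.   35.3] [20.7 25.5] 15.7
handle 291 z med 92.1 sd 3.3 mean [ 568.8 -338.4   91.8] rect [ 569.4 -339.7] [123.1  18.2] 16.1
tray rim 614 z med 54.2 sd 4.0 mean [ 571.3 -340.9   53.7] rect [ 569.5 -340. ] [200.  133.6] 15.7
tray all 1648 z med 50.1 sd 20.5 mean [ 565.5 -340.3   53.6] rect [ 569.5 -340. ] [200.  133.6] 15.7
```

View pics/h.png

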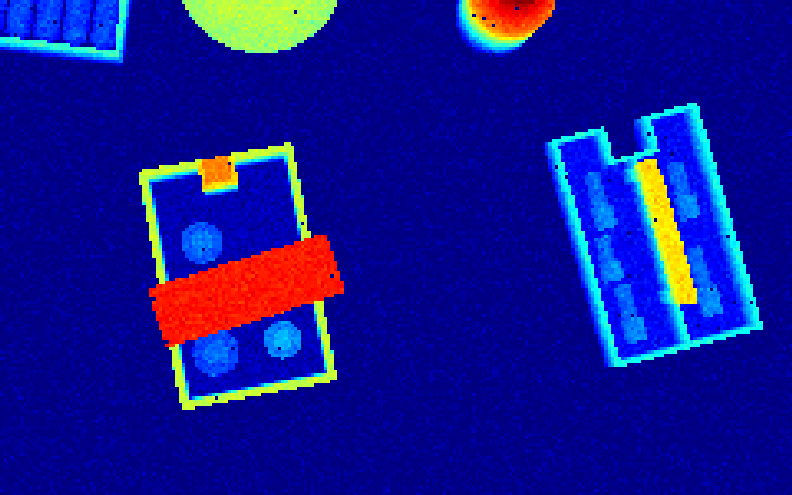

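Run:
```python
from m import *
np.set_printoptions(precision=1,suppress=True)
for n in('top','side'):
    d=np.load(n+'0.npz');W=d['W'];c=d['c']
    print(n)
    poly(W,c,112,135,(450,580,-90,110),'carton')
    poly(W,c,74,90,(400,680,-80,120),'crate rim')
    poly(W,c,98,112,(590,680,-80,120),'key')
    poly(W,c,86,100,(440,700,-480,-260),'handle')
    poly(W,c,48,62,(440,700,-480,-220),'tray rim')
    poly(W,c,40,100,(700,900,-90,90),'lamp')
    poly(W,c,100,200,(650,900,-330,-150),'flask')
    poly(W,c,30,80,(650,900,90,300),'bin')
    m=(c.max(-1)<45)&(abs(W[...,2])<20)&(W[...,0]>400)&(W[...,0]<720)&(W[...,1]>200)&(W[...,1]<450)
    m=cv2.morphologyEx(m.astype(np.uint8),cv2.MORPH_OPEN,np.ones((5,5)))
    k,l,s,_=cv2.connectedComponentsWithStats(m);i=1+s[1:,4].argmax()
    p=W[l==i];r=cv2.minAreaRect(p[:,:2].astype(np.float32));print('mat',len(p),np.median(p[:,2]),r)
```

```text
top
carton 1077 z med 121.0 sd 2.4 mean [515.2   8.9 121. ] rect [515.2   8.7] [ 50.4 149.5] 17.9
crate rim 446 z med 80.8 sd 2.6 mean [527.4  17.2  80.8] rect [528.4  16.8] [200.  130.2] 11.5
key 66 z med 106.1 sd 2.9 mean [612.9  34.7 105.4] rect [613.   35.3] [20.7 25.5] 15.7
handle 270 z med 92.4 sd 2.6 mean [ 568.4 -338.8   92.2] rect [ 569.4 -339.6] [123.1  18.2] 16.5
tray rim 535 z med 54.7 sd 3.1 mean [ 570.7 -339.6   54.7] rect [ 569.5 -340. ] [200.  133.6] 15.7
lamp 2029 z med 77.5 sd 3.3 mean [787.    1.5  77.3] rect [788.6   2.3] [144.  140.6] 0.2
flask 521 z med 124.4 sd 23.7 mean [ 757.7 -203.5  132.6] rect [ 763.3 -208. ] [67.7 70. ] 45.7
bin 623 z med 52.9 sd 11.7 mean [772.4 187.9  49.4] rect [771.1 185.6] [141.2 101.3] 83.6
mat 2756 6.960134768223245 ((525.3212280273438, 337.58563232421875), (155.53773498535156, 163.7445831298828), 83.30183410644531)
side
carton 617 z med 119.6 sd 1.9 mean [511.9  15.6 119.3] rect [515.    8.4] [ 51.3 153. ] 18.1
crate rim 528 z med 79.5 sd 3.7 mean [522.3  30.3  80. ] rect [529.2  15.2] [201.7 148.6] 11.6
key 46 z med 104.2 sd 2.4 mean [612.6  35.4 103.4] rect [614.1  33.5] [19.8 26.4] 12.9
handle 118 z med 90.9 sd 2.1 mean [ 566.1 -338.1   90.6] rect [ 568.9 -339.8] [122.5  25.1] 12.1
tray rim 365 z med 53.0 sd 2.8 mean [ 564.  -323.8   52.9] rect [ 569.4 -339.9] [200.7 139.6] 15.6
lamp 1042 z med 75.2 sd 9.2 mean [776.9  12.5  72.4] rect [788.1   1.6] [141.5 143.9] 34.3
flask 318 z med 124.6 sd 22.2 mean [ 755.2 -197.9  130.6] rect [ 756.2 -204.9] [68. 54.] 58.3
bin 975 z med 47.6 sd 9.3 mean [769.7 187.1  47.1] rect [772.  184.2] [142.4 104.8] 83.0
mat 4654 5.521569049537314 ((557.991455078125, 334.0152893066406), (159.81935119628906, 238.33847045898438), 83.37235260009766)
```

```bash
cat > g.py <<'E'
from h import *
from scipy.spatial.transform import Rotation as Ro
def go(cur,tgt):
    "cur/tgt: x,y,z,yaw tool-down; prints shift in tool axes & turn"
    R=lambda p:Ro.from_euler('xyz',[180,0,p[3]],degrees=True)
    s=R(cur).inv().apply(np.subtract(tgt[:3],cur[:3])); r=(R(cur).inv()*R(tgt)).as_rotvec()
    print('shift',s.round(1),'rot',r.round(4))
def st():
    s=state(); print('t %.2f'%s['time_s'],'pos',s['ee_pos'].round(1),'rot',s['ee_rot'].round(2),'F',s['force'].round(1),'T',s['torque'].round(2),'w %.1f'%s['gripper_width'],'q',s['qpos'].round(0))
E
python3 -c "
from g import *
go((154.9,-553.75,214,15.63),(515.2,8.6,190,108))"
```

```text
shift [ 498.5 -444.5   24. ] rot [ 0.      0.     -1.6122]
```

Emit:
{"method": "servo_tool", "body": {
  "plan": [
    [[10.4,-9.3,0.5,0,0,-0.0336,1],[31.2,-27.8,1.5,0,0,-0.1008,1],[62.3,-55.6,3,0,0,-0.2015,1],[93.5,-83.3,4.5,0,0,-0.3023,1],[124.6,-111.1,6,0,0,-0.403,1],[155.8,-138.9,7.5,0,0,-0.5038,1],[186.9,-166.7,9,0,0,-0.6046,1],[218.1,-194.5,10.5,0,0,-0.7053,1],[249.2,-222.2,12,0,0,-0.8061,1],[280.4,-250,13.5,0,0,-0.9069,1],[311.6,-277.8,15,0,0,-1.0076,1],[342.7,-305.6,16.5,0,0,-1.1084,1],[373.9,-333.4,18,0,0,-1.2091,1],[405,-361.1,19.5,0,0,-1.31,1],[436.2,-388.9,21,0,0,-1.4107,1],[467.3,-416.7,22.5,0,0,-1.5114,1],[488.1,-435.2,23.5,0,0,-1.5786,1],[498.5,-444.5,24,0,0,-1.6122,1],[498.5,-444.5,24,0,0,-1.6122,1],[498.5,-444.5,24,0,0,-1.6122,1]]
  ]
}}

```text
time_s: 2.1
ee_pos: [514.3, 8.1, 189.8]
ee_rot: [-179.9, 0.0, 108.0]
force: [-0.1, -0.4, 0.5]
gripper_width: 91.1
```

Emit:
{"method": "servo_tool", "body": {
  "plan": [
    [[0,0,8,0,0,0,1],[0,0,24,0,0,0,1],[0,0,40,0,0,0,1],[0,0,56,0,0,0,1],[0,0,72,0,0,0,1],[0,0,86,0,0,0,1],[0,0,96,0,0,0,1],[0,0,101,0,0,0,1],[0,0,103,0,0,0,1],[0,0,103,0,0,0,0.75],[0,0,103,0,0,0,0.6],[0,0,103,0,0,0,0.5],[0,0,103,0,0,0,0.4],[0,0,103,0,0,0,0.3],[0,0,103,0,0,0,0.3],[0,0,103,0,0,0,0.3],[0,0,103,0,0,0,0.3],[0,0,103,0,0,0,0.3]]
  ],
  "squeeze": 15
}}

```text
time_s: 3.9
ee_pos: [515.7, 8.7, 87.2]
ee_rot: [179.9, 0.0, 108.0]
force: [1.4, 1.1, 0.6]
gripper_width: 49.9
```

```bash
python3 -c "
from g import *
st()"
```

```text
t 3.90 pos [515.7   8.7  87.2] rot [1.7994e+02 1.0000e-02 1.0800e+02] F [1.4 1.1 0.6] T [ 0.07 -0.29 -0.01] w 49.9 q [ -0.  20. 108.   0.  52. -18.]
```

```bash
python3 -c "
from g import *
go((515.2,8.6,167,108),(558,334,60,173.4))"
```

```text
shift [296.2 141.3 107. ] rot [-0.      0.     -1.1414]
```

Emit:
{"method": "servo_tool", "body": {
  "plan": [
    [[0,0,-4,0,0,0,0.3],[0,0,-12,0,0,0,0.3],[0,0,-24,0,0,0,0.3],[0,0,-38,0,0,0,0.3],[0,0,-52,0,0,0,0.3],[0,0,-64,0,0,0,0.3],[0,0,-73,0,0,0,0.3],[0,0,-78,0,0,0,0.3],[0,0,-80,0,0,0,0.3]]
  ]
}}

```text
time_s: 4.8
ee_pos: [515.3, 8.6, 167.4]
ee_rot: [180.0, 0.0, 108.0]
force: [0.3, -0.3, -1.2]
gripper_width: 49.6
```

Emit:
{"method": "servo_tool", "body": {
  "plan": [
    [[8.2,3.9,0,0,0,-0.0317,0.3],[24.7,11.8,0,0,0,-0.0951,0.3],[49.4,23.6,0,0,0,-0.1902,0.3],[74.1,35.3,0,0,0,-0.2854,0.3],[98.7,47.1,0,0,0,-0.3805,0.3],[123.4,58.9,0,0,0,-0.4756,0.3],[148.1,70.7,2,0,0,-0.5707,0.3],[172.8,82.4,7,0,0,-0.6658,0.3],[197.5,94.2,15,0,0,-0.7609,0.3],[222.2,106,26,0,0,-0.8561,0.3],[246.8,117.8,40,0,0,-0.9512,0.3],[271.5,129.5,56,0,0,-1.0463,0.3],[288,137.4,72,0,0,-1.1097,0.3],[296.2,141.3,88,0,0,-1.1414,0.3],[296.2,141.3,99,0,0,-1.1414,0.3],[296.2,141.3,105,0,0,-1.1414,0.3],[296.2,141.3,107,0,0,-1.1414,0.3],[296.2,141.3,107,0,0,-1.1414,0.3]]
  ]
}}

```text
time_s: 6.6
ee_pos: [558.2, 333.2, 60.2]
ee_rot: [-180.0, 0.0, 173.3]
force: [-0.5, -0.1, -2.5]
gripper_width: 50.1
```

Run:
```python
from g import *
st()
f=grab('side','side1');W=cloud(f)
a=cv2.imread('pics/side1.png')[150:360,150:460];cv2.imwrite('pics/side1c.png',cv2.resize(a,None,fx=2.5,fy=2.5))
```

```text
t 6.60 pos [558.2 333.2  60.2] rot [-1.7999e+02  1.0000e-02  1.7333e+02] F [-0.5 -0.1 -2.5] T [ 0.09 -0.16 -0.01] w 50.1 q [ 30.  32.  91.  -0.  57. -54.]
```

View pics/side1c.png

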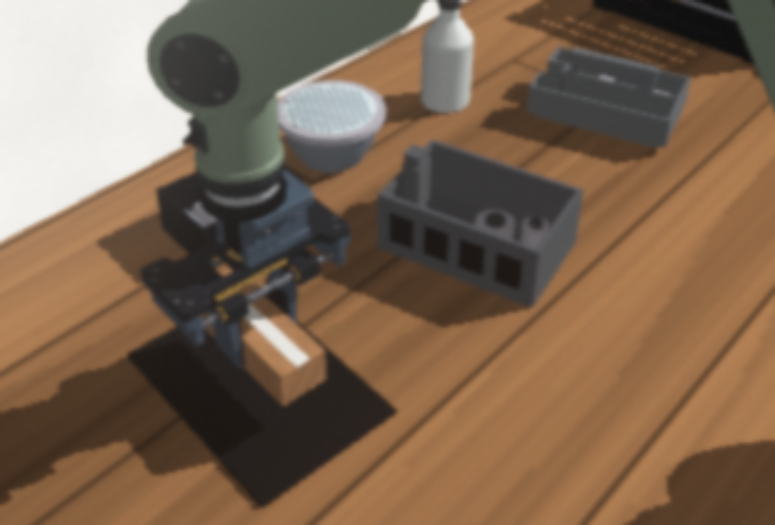

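The carton is held level over the mat, along its length (carton at about (285,350) in the crop, mat around (260,400)). Now I'll lower it.

Emit:
{"method": "servo_tool", "body": {
  "plan": [
    [[0,0,3,0,0,0,0.3],[0,0,10,0,0,0,0.3],[0,0,19,0,0,0,0.3],[0,0,28,0,0,0,0.3],[0,0,36,0,0,0,0.3],[0,0,41,0,0,0,0.3],[0,0,44,0,0,0,0.3],[0,0,45,0,0,0,0.3],[0,0,46,0,0,0,0.3],[0,0,46.5,0,0,0,0.3],[0,0,46.5,0,0,0,0.3]]
  ]
}}

```text
time_s: 7.75
ee_pos: [558.2, 334.1, 13.7]
ee_rot: [180.0, 0.0, 173.4]
force: [-0.2, -0.6, -2.4]
gripper_width: 50.1
```

Still carrying the weight, so I go down a millimetre at a time.

Emit:
{"method": "servo_tool", "body": {
  "plan": [
    [[0,0,0.5,0,0,0,0.3],[0,0,1,0,0,0,0.3],[0,0,1,0,0,0,0.3]]
  ]
}}

```text
time_s: 8.05
ee_pos: [558.3, 334.1, 13.2]
ee_rot: [180.0, 0.0, 173.4]
force: [-1.5, -0.5, 4.4]
gripper_width: 49.9
```

Emit:
{"method": "servo_tool", "body": {
  "plan": [
    [[0,0,0,0,0,0,0.6],[0,0,0,0,0,0,0.7],[0,0,0,0,0,0,0.8],[0,0,0,0,0,0,0.85],[0,0,0,0,0,0,0.85],[0,0,0,0,0,0,0.85],[0,0,-4,0,0,0,0.85],[0,0,-12,0,0,0,0.85],[0,0,-24,0,0,0,0.85],[0,0,-40,0,0,0,0.85],[0,0,-60,0,0,0,0.85],[0,0,-80,0,0,0,0.85],[0,0,-100,0,0,0,0.85],[0,0,-120,0,0,0,0.85],[0,0,-140,0,0,0,0.85],[0,0,-156,0,0,0,0.85],[0,0,-166,0,0,0,0.85],[0,0,-172,0,0,0,0.85],[0,0,-174,0,0,0,0.85]]
  ]
}}

```text
time_s: 9.95
ee_pos: [558.2, 334.0, 187.2]
ee_rot: [180.0, 0.0, 173.4]
force: [-0.3, -0.9, -0.7]
gripper_width: 77.6
```

Run:
```python
from g import *
st()
go((558,334,186,173.4),(569.4,-339.9,186,16))
```

```text
t 9.95 pos [558.2 334.  187.2] rot [1.7997e+02 4.0000e-02 1.7340e+02] F [-0.3 -0.9 -0.7] T [ 0.1  -0.13  0.  ] w 77.6 q [ 30.  26.  81.  -0.  72. -54.]
shift [ -88.8 -668.1   -0. ] rot [ 0.     -0.      2.7471]
```

Run:
```python
from g import *
go((558,334,186,173.4),(564,-3,190,95))
go((564,-3,190,95),(569.4,-339.9,160,16))
```

```text
shift [ -44.7 -334.1   -4. ] rot [ 0.     -0.      1.3683]
shift [-336.1  -24.    30. ] rot [ 0.     -0.      1.3788]
```

Emit:
{"method": "servo_tool", "body": {
  "plan": [
    [[-1.2,-9.3,0,0,0,0.038,0.85],[-3.7,-27.8,0,0,0,0.114,0.85],[-7.4,-55.7,-1,0,0,0.228,0.85],[-11.2,-83.5,-1,0,0,0.342,0.85],[-14.9,-111.4,-1,0,0,0.456,0.85],[-18.6,-139.2,-2,0,0,0.57,0.85],[-22.4,-167,-2,0,0,0.684,0.85],[-26.1,-194.9,-2,0,0,0.798,0.85],[-29.8,-222.7,-3,0,0,0.912,0.85],[-33.5,-250.6,-3,0,0,1.026,0.85],[-37.3,-278.4,-3,0,0,1.14,0.85],[-41,-306.3,-4,0,0,1.254,0.85],[-43.5,-324.8,-4,0,0,1.33,0.85],[-44.7,-334.1,-4,0,0,1.3683,0.85]]
  ]
}}

```text
time_s: 11.35
ee_pos: [563.2, -5.1, 189.6]
ee_rot: [-179.9, 0.0, 94.7]
force: [-0.2, 0.5, -0.9]
gripper_width: 77.4
```

Emit:
{"method": "servo_tool", "body": {
  "plan": [
    [[-9.3,-0.7,1,0,0,0.038,0.85],[-28,-2,2,0,0,0.115,0.85],[-56,-4,5,0,0,0.23,0.85],[-84,-6,7,0,0,0.345,0.85],[-112,-8,10,0,0,0.46,0.85],[-140,-10,12,0,0,0.574,0.85],[-168,-12,15,0,0,0.689,0.85],[-196,-14,17,0,0,0.804,0.85],[-224,-16,20,0,0,0.919,0.85],[-252,-18,22,0,0,1.034,0.85],[-280,-20,25,0,0,1.149,0.85],[-308,-22,27,0,0,1.264,0.85],[-326.8,-23.3,29,0,0,1.34,0.85],[-336.1,-24,30,0,0,1.3788,0.85],[-336.1,-24,30,0,0,1.3788,0.85],[-336.1,-24,30,0,0,1.3788,0.85]]
  ]
}}

```text
time_s: 12.95
ee_pos: [569.5, -339.0, 160.2]
ee_rot: [-179.9, 0.0, 16.1]
force: [0.2, 0.2, 0.2]
gripper_width: 77.2
```

Run:
```python
from m import *
from g import *
st()
f=grab('top','top2');W=cloud(f);c=f['color']
np.savez('top2.npz',W=W,c=c)
poly(W,c,38,60,(400,700,240,430),'carton')
poly(W,c,74,90,(400,680,-100,120),'crate rim')
poly(W,c,98,112,(590,680,-80,120),'key')
f=grab('side','side2');W=cloud(f);c=f['color']
poly(W,c,38,60,(400,700,240,430),'carton')
poly(W,c,74,90,(400,680,-100,120),'crate rim')
poly(W,c,98,112,(590,680,-80,120),'key')
```

```text
t 12.95 pos [ 569.5 -339.   160.2] rot [-1.7994e+02  1.0000e-02  1.6080e+01] F [0.2 0.2 0.2] T [ 0.01 -0.03  0.01] w 77.2 q [-32.  28.  82.   0.  70.  42.]
carton 1000 z med 46.9 sd 2.7 mean [555.3 332.   46.9] rect [555.5 332.3] [ 52.2 149.9] 84.2
crate rim 524 z med 81.0 sd 2.7 mean [524.5  17.1  81. ] rect [528.5  16.8] [200.2 130. ] 11.6
key 61 z med 105.5 sd 2.3 mean [613.2  34.5 105.4] rect [613.2  34.1] [19.9 21.6] 12.4
carton 1039 z med 45.5 sd 1.8 mean [551.  334.9  45.3] rect [556.7 332.7] [ 51.  152.8] 83.6
crate rim 555 z med 79.0 sd 2.7 mean [526.6  22.3  78.9] rect [529.   16.2] [201.3 136.6] 11.2
key 44 z med 104.0 sd 2.0 mean [612.8  34.7 103.4] rect [613.7  33.1] [20.  25.8] 5.5
```

View pics/top2.png

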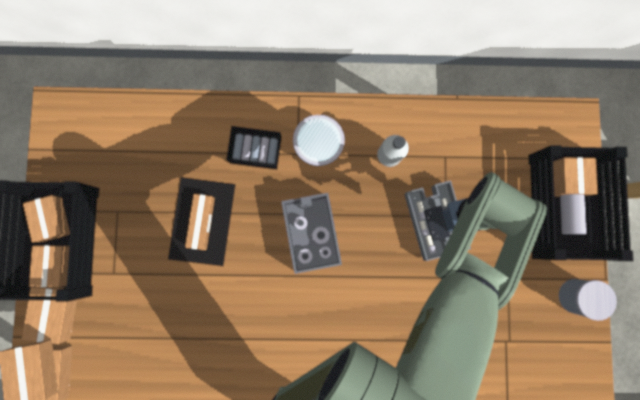

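View pics/side2.png

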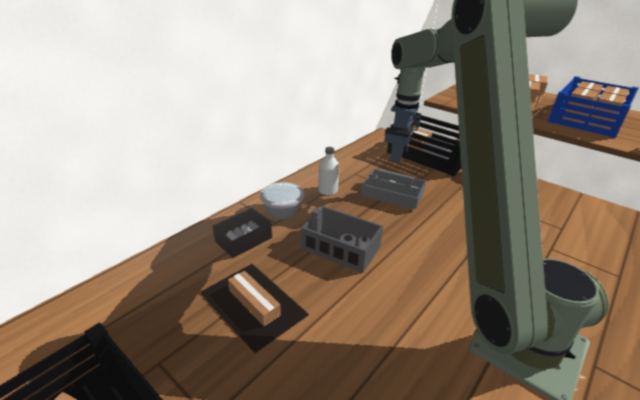

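Emit:
{"method": "servo_tool", "body": {
  "plan": [
    [[0,0,6,0,0,0,0.85],[0,0,18,0,0,0,0.85],[0,0,32,0,0,0,0.85],[0,0,48,0,0,0,0.85],[0,0,64,0,0,0,0.85],[0,0,78,0,0,0,0.85],[0,0,89,0,0,0,0.8],[0,0,95,0,0,0,0.7],[0,0,97,0,0,0,0.6],[0,0,98,0,0,0,0.5],[0,0,98,0,0,0,0.4],[0,0,98,0,0,0,0.3],[0,0,98,0,0,0,0.2],[0,0,98,0,0,0,0.1],[0,0,98,0,0,0,0.05],[0,0,98,0,0,0,0.05],[0,0,98,0,0,0,0.05],[0,0,98,0,0,0,0.05],[0,0,98,0,0,0,0.05]]
  ],
  "squeeze": 40
}}

```text
time_s: 14.95
ee_pos: [569.5, -339.8, 62.7]
ee_rot: [-180.0, -0.0, 16.0]
force: [-1.2, 1.6, 2.9]
gripper_width: 16.0
```

Run:
```python
from g import *
st()
```

```text
t 14.95 pos [ 569.5 -339.8   62.7] rot [-1.8e+02 -1.0e-02  1.6e+01] F [-1.2  1.6  2.9] T [ 0.25  0.08 -0.01] w 16.0 q [-32.  33.  89.   0.  59.  42.]
```

Emit:
{"method": "servo_tool", "body": {
  "plan": [
    [[0,0,-2,0,0,0,0.05],[0,0,-6,0,0,0,0.05],[0,0,-14,0,0,0,0.05],[0,0,-26,0,0,0,0.05],[0,0,-40,0,0,0,0.05],[0,0,-56,0,0,0,0.05],[0,0,-72,0,0,0,0.05],[0,0,-88,0,0,0,0.05],[0,0,-104,0,0,0,0.05],[0,0,-118,0,0,0,0.05],[0,0,-128,0,0,0,0.05],[0,0,-135,0,0,0,0.05],[0,0,-138,0,0,0,0.05],[0,0,-138,0,0,0,0.05]]
  ]
}}

```text
time_s: 16.35
ee_pos: [569.4, -340.0, 200.5]
ee_rot: [180.0, 0.0, 16.0]
force: [-0.0, 0.5, -4.1]
gripper_width: 15.7
```

Run:
```python
from m import *
from g import *
st()
f=grab('side','side3');W=cloud(f);c=f['color']
poly(W,c,185,205,(440,720,-480,-200),'tray rim')
a=cv2.imread('pics/side3.png')[60:280,280:480];cv2.imwrite('pics/side3c.png',cv2.resize(a,None,fx=2.7,fy=2.7))
go((569.4,-339.9,200,16),(528.5,16.7,200,11.5))
```

```text
t 16.35 pos [ 569.4 -340.   200.5] rot [179.99   0.    16.01] F [-0.   0.5 -4.1] T [-0.04  0.   -0.03] w 15.7 q [-32.  27.  78.  -0.  75.  42.]
tray rim 481 z med 190.6 sd 3.9 mean [ 562.7 -323.9  190.7] rect [ 568.8 -338.2] [202.6 139.1] 16.9
shift [  59.  -354.1   -0. ] rot [ 0.     -0.      0.0785]
```

View pics/side3c.png

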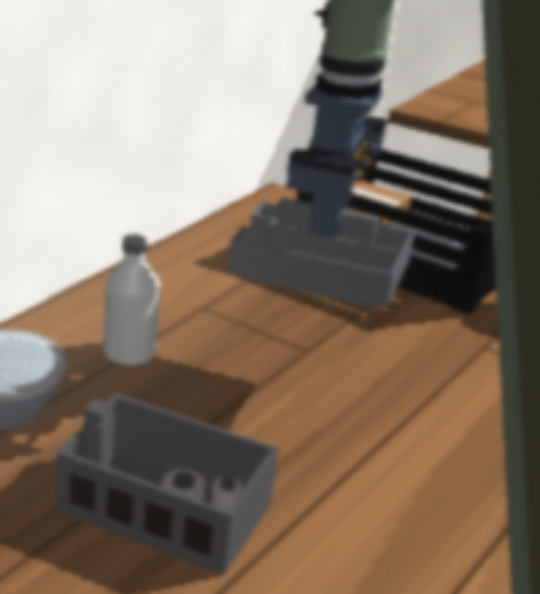

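The tray is held level by its handle. Now I carry it over the crate, high enough to clear the key.

Emit:
{"method": "servo_tool", "body": {
  "plan": [
    [[1.4,-8.4,0,0,0,0.0019,0.05],[4.2,-25.3,0,0,0,0.0056,0.05],[8.4,-50.6,0,0,0,0.0112,0.05],[12.6,-75.9,0,0,0,0.0168,0.05],[16.9,-101.2,0,0,0,0.0224,0.05],[21.1,-126.5,0,0,0,0.028,0.05],[25.3,-151.8,0,0,0,0.0336,0.05],[29.5,-177,0,0,0,0.0393,0.05],[33.7,-202.3,0,0,0,0.0449,0.05],[37.9,-227.6,0,0,0,0.0505,0.05],[42.1,-252.9,0,0,0,0.0561,0.05],[46.4,-278.2,0,0,0,0.0617,0.05],[50.6,-303.5,0,0,0,0.0673,0.05],[54.8,-328.8,0,0,0,0.0729,0.05],[57.6,-345.7,0,0,0,0.0766,0.05],[59,-354.1,0,0,0,0.0785,0.05],[59,-354.1,0,0,0,0.0785,0.05],[59,-354.1,0,0,0,0.0785,0.05]]
  ]
}}

```text
time_s: 18.2
ee_pos: [528.3, 16.5, 200.4]
ee_rot: [180.0, 0.0, 11.5]
force: [0.3, 0.1, -3.5]
gripper_width: 15.9
```

Run:
```python
from m import *
from g import *
st()
for n in('top','side'):
    f=grab(n,n+'4');W=cloud(f);c=f['color']
    np.savez(n+'4.npz',W=W,c=c)
    poly(W,c,185,205,(380,680,-130,150),'tray rim')
    poly(W,c,74,90,(380,680,-100,120),'crate rim')
a=cv2.imread('pics/side4.png')[100:290,250:430];b=cv2.imread('pics/top4.png')[160:300,250:390]
a=cv2.resize(a,(540,570));b=cv2.resize(b,(560,560))
cv2.imwrite('pics/side4c.png',a);cv2.imwrite('pics/top4c.png',b)
```

```text
t 18.20 pos [528.3  16.5 200.4] rot [1.7996e+02 1.0000e-02 1.1530e+01] F [ 0.3  0.1 -3.5] T [-0.01 -0.03 -0.03] w 15.9 q [ 1. 15. 97. -0. 68. 79.]
tray rim 279 z med 193.3 sd 2.4 mean [531.7  25.2 193.2] rect [528.5  16. ] [200.  130.2] 11.6
crate rim 10 z med 82.6 sd 3.5 mean [623.7  32.3  83.1] rect [623.3  34.6] [ 6.3 36.1] 11.2
tray rim 696 z med 190.8 sd 3.8 mean [517.6  30.  190.8] rect [529.9  15.3] [203.9 135.4] 11.7
crate rim 396 z med 78.9 sd 2.8 mean [514.4  47.3  78.9] rect [528.3  18. ] [203.3 132.6] 12.5
```

View pics/side4c.png

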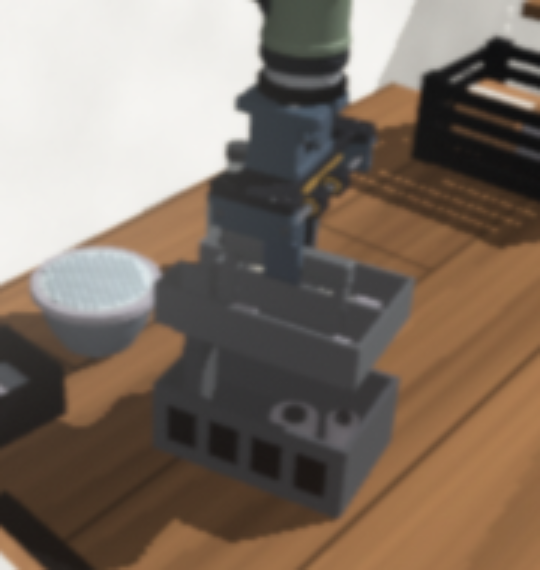

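View pics/top4c.png

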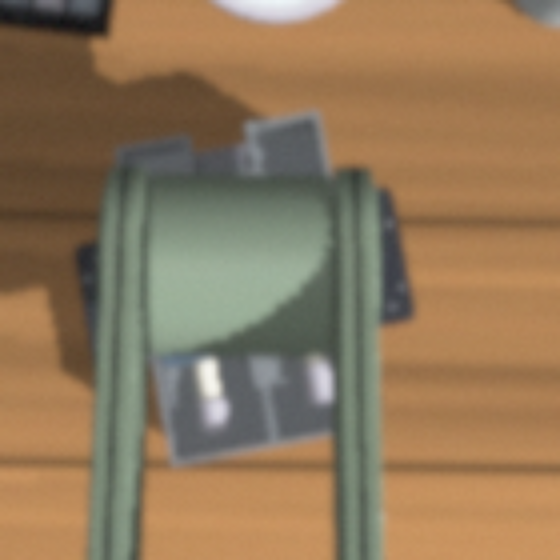

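The tray (528.5, 16.0, yaw 11.6) lies within 1 mm of the crate (528.5, 16.8, yaw 11.5), and its notch is at the key end. I lower it to just above the rim, then check force and fit.

Emit:
{"method": "servo_tool", "body": {
  "plan": [
    [[0,-0.4,2,0,0,0,0.05],[0,-0.4,7,0,0,0,0.05],[0,-0.4,14,0,0,0,0.05],[0,-0.4,21,0,0,0,0.05],[0,-0.4,26,0,0,0,0.05],[0,-0.4,30,0,0,0,0.05],[0,-0.4,33,0,0,0,0.05],[0,-0.4,36,0,0,0,0.05],[0,-0.4,39,0,0,0,0.05],[0,-0.4,42,0,0,0,0.05],[0,-0.4,45,0,0,0,0.05],[0,-0.4,48,0,0,0,0.05],[0,-0.4,51,0,0,0,0.05],[0,-0.4,53,0,0,0,0.05],[0,-0.4,54,0,0,0,0.05],[0,-0.4,54,0,0,0,0.05]]
  ]
}}

```text
time_s: 19.9
ee_pos: [528.4, 17.1, 146.3]
ee_rot: [180.0, 0.0, 11.5]
force: [0.0, -1.0, -3.6]
gripper_width: 16.2
```

Run:
```python
from m import *
from g import *
st()
for n in('top','side'):
    f=grab(n,n+'5');W=cloud(f);c=f['color']
    poly(W,c,130,150,(380,680,-130,150),'tray rim')
    poly(W,c,72,90,(380,680,-100,120),'crate rim')
a=cv2.imread('pics/side5.png')[180:280,280:400]
cv2.imwrite('pics/side5c.png',cv2.resize(a,None,fx=6,fy=6,interpolation=cv2.INTER_CUBIC))
```

```text
t 19.90 pos [528.4  17.1 146.3] rot [1.800e+02 1.000e-02 1.151e+01] F [ 0.  -1.  -3.6] T [-0.02 -0.04 -0.04] w 16.2 q [  1.  17. 102.  -0.  61.  79.]
tray rim 270 z med 139.5 sd 2.9 mean [529.6  25.  139.1] rect [528.6  16.6] [200.5 129.7] 11.3
crate rim 12 z med 82.8 sd 5.0 mean [618.6  36.1  83.1] rect [615.   33.9] [23.3 34.2] 11.2
tray rim 714 z med 136.4 sd 3.8 mean [516.2  31.5 136.3] rect [528.4  17. ] [201.1 137.5] 12.2
crate rim 369 z med 78.7 sd 3.2 mean [495.7  55.7  78.2] rect [528.7  17.6] [200.9 132.8] 11.4
```

View pics/side5c.png

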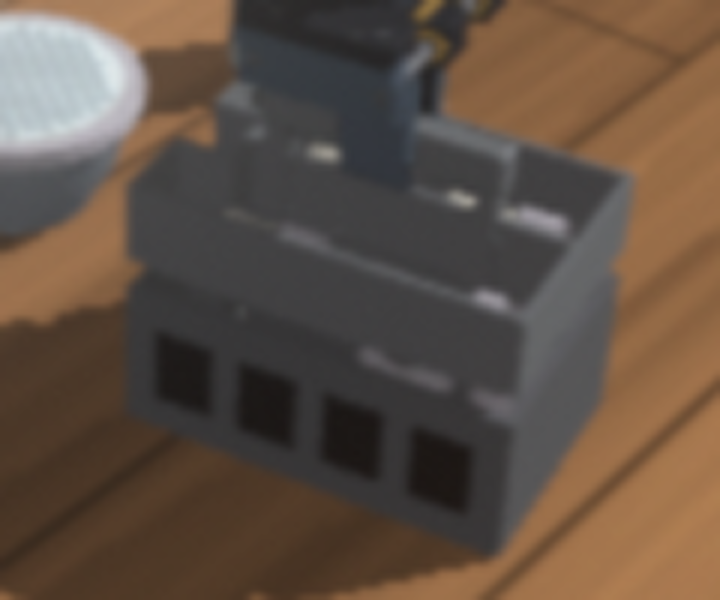

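The tray is aligned with the crate and there is no contact force, with the underside at about 84 mm, so the key is already in the notch. I continue slowly.

Emit:
{"method": "servo_tool", "body": {
  "plan": [
    [[0,0,1,0,0,0,0.05],[0,0,2.5,0,0,0,0.05],[0,0,4,0,0,0,0.05],[0,0,5.5,0,0,0,0.05],[0,0,7,0,0,0,0.05],[0,0,8.5,0,0,0,0.05],[0,0,10,0,0,0,0.05],[0,0,11.5,0,0,0,0.05],[0,0,12.5,0,0,0,0.05],[0,0,13,0,0,0,0.05],[0,0,13,0,0,0,0.05]]
  ]
}}

```text
time_s: 21.1
ee_pos: [528.5, 17.1, 133.4]
ee_rot: [180.0, 0.0, 11.5]
force: [-0.3, -0.1, -3.4]
gripper_width: 15.9
```

Emit:
{"method": "servo_tool", "body": {
  "plan": [
    [[0,0,0.7,0,0,0,0.05],[0,0,1.4,0,0,0,0.05],[0,0,2,0,0,0,0.05],[0,0,2,0,0,0,0.05]]
  ]
}}

```text
time_s: 21.5
ee_pos: [528.4, 17.1, 131.3]
ee_rot: [180.0, 0.0, 11.5]
force: [-1.1, -0.5, -4.3]
gripper_width: 15.7
```

Emit:
{"method": "servo_tool", "body": {
  "plan": [
    [[0,0,0.4,0,0,0,0.05],[0,0,0.8,0,0,0,0.05],[0,0,1,0,0,0,0.05],[0,0,1,0,0,0,0.05]]
  ]
}}

```text
time_s: 21.9
ee_pos: [528.5, 17.1, 130.7]
ee_rot: [180.0, -0.0, 11.5]
force: [-0.9, 0.3, -1.1]
gripper_width: 15.8
```

Emit:
{"method": "servo_tool", "body": {
  "plan": [
    [[0,0,0.3,0,0,0,0.05],[0,0,0.5,0,0,0,0.05],[0,0,0.5,0,0,0,0.05]]
  ]
}}

```text
time_s: 22.2
ee_pos: [528.6, 17.1, 130.7]
ee_rot: [180.0, -0.0, 11.5]
force: [-1.7, 0.0, 6.4]
gripper_width: 15.7
```

Run:
```python
from m import *
from g import *
st()
for n in('top','side'):
    f=grab(n,n+'6');W=cloud(f);c=f['color']
    p=poly(W,c,113,134,(380,680,-130,150),'tray rim')
    A=np.c_[p[:,:2]-[528,17],np.ones(len(p))];print('tilt deg',np.degrees(np.linalg.lstsq(A,p[:,2],rcond=None)[0][:2]).round(2))
a=cv2.imread('pics/side6.png')[180:280,280:400]
cv2.imwrite('pics/side6c.png',cv2.resize(a,None,fx=6,fy=6,interpolation=cv2.INTER_CUBIC))
```

```text
t 22.20 pos [528.6  17.1 130.7] rot [ 1.7999e+02 -3.0000e-02  1.1500e+01] F [-1.7  0.   6.4] T [ 0.02  0.47 -0.03] w 15.7 q [  1.  18. 103.  -0.  59.  79.]
tray rim 278 z med 123.5 sd 3.0 mean [533.   23.8 123.3] rect [528.7  16.7] [200.3 129.9] 11.5
tilt deg [0.02 0.26]
tray rim 753 z med 120.3 sd 3.9 mean [517.3  32.1 119.9] rect [529.2  15.6] [202.3 136.2] 11.5
tilt deg [-0.05 -0.53]
```

View pics/side6c.png

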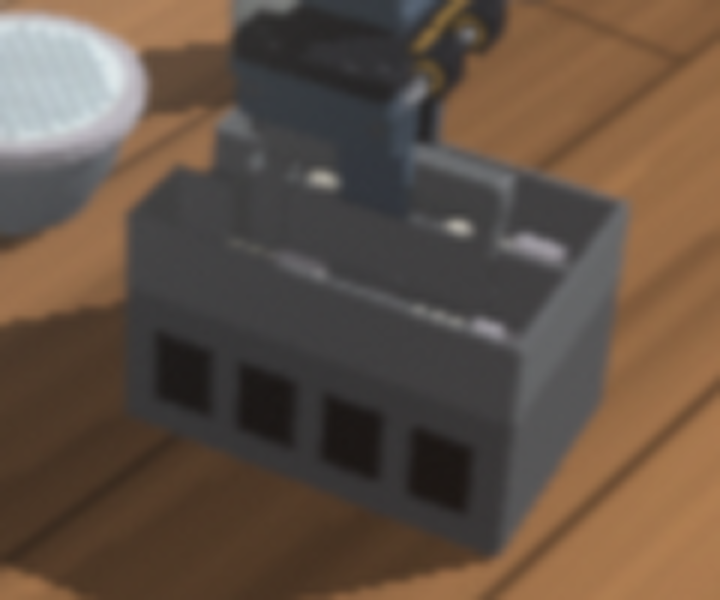

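The tray is seated flush: its rim is at about 123 mm as it should be (68+55), with no gap at the crate rim. I release and back off.

Emit:
{"method": "servo_tool", "body": {
  "plan": [
    [[0,0,0,0,0,0,0.25],[0,0,0,0,0,0,0.35],[0,0,0,0,0,0,0.5],[0,0,0,0,0,0,0.6],[0,0,0,0,0,0,0.6],[0,0,0,0,0,0,0.6],[0,0,0,0,0,0,0.6],[0,0,-4,0,0,0,0.6],[0,0,-12,0,0,0,0.6],[0,0,-24,0,0,0,0.6],[0,0,-40,0,0,0,0.6],[0,0,-60,0,0,0,0.6],[0,0,-80,0,0,0,0.6],[0,0,-98,0,0,0,0.6],[0,0,-110,0,0,0,0.6],[0,0,-118,0,0,0,0.6],[0,0,-120,0,0,0,0.6]]
  ]
}}

```text
time_s: 24.0
ee_pos: [528.8, 17.1, 251.0]
ee_rot: [180.0, -0.1, 11.5]
force: [-0.2, -0.4, 0.3]
gripper_width: 54.4
```

Emit:
{"method": "servo_tool", "body": {
  "plan": [
    [[-4,4,-1,0,0,0,0.6],[-12,14,-2,0,0,0,0.6],[-24,28,-4,0,0,0,0.6],[-36,52,-6,0,0,0,0.6],[-48,76,-8,0,0,0,0.6],[-60,100,-10,0,0,0,0.6],[-72,124,-12,0,0,0,0.6],[-84,148,-14,0,0,0,0.6],[-96,172,-16,0,0,0,0.6],[-108,196,-18,0,0,0,0.6],[-116,220,-20,0,0,0,0.6],[-120,240,-20,0,0,0,0.6],[-120,254,-20,0,0,0,0.6],[-120,260,-20,0,0,0,0.6],[-120,260,-20,0,0,0,0.6],[-120,260,-20,0,0,0,0.6]]
  ]
}}

```text
time_s: 25.6
ee_pos: [462.6, -261.0, 269.7]
ee_rot: [-179.9, 0.0, 11.5]
force: [-0.7, -0.9, 0.5]
gripper_width: 54.7
```

Run:
```python
from m import *
from g import *
st()
for n in('top','side'):
    f=grab(n,n+'7');W=cloud(f);c=f['color']
    p=poly(W,c,113,134,(380,680,-100,130),'tray rim')
    A=np.c_[p[:,:2]-[528,17],np.ones(len(p))];print('tilt deg',np.degrees(np.linalg.lstsq(A,p[:,2],rcond=None)[0][:2]).round(2))
    poly(W,c,153,170,(380,680,-100,130),'handle')
    poly(W,c,96,112,(590,680,-80,120),'key')
    poly(W,c,38,60,(400,700,240,430),'carton')
    poly(W,c,40,100,(700,900,-90,90),'lamp')
    poly(W,c,100,200,(650,900,-330,-150),'flask')
    poly(W,c,30,80,(650,900,90,300),'bin')
b=cv2.imread('pics/top7.png')[110:290,160:480]
cv2.imwrite('pics/top7c.png',cv2.resize(b,None,fx=2.5,fy=2.5,interpolation=cv2.INTER_CUBIC))
a=cv2.imread('pics/side7.png')[140:360,190:430]
cv2.imwrite('pics/side7c.png',cv2.resize(a,None,fx=2.7,fy=2.7,interpolation=cv2.INTER_CUBIC))
```

```text
t 25.60 pos [ 462.6 -261.   269.7] rot [-1.7995e+02  3.0000e-02  1.1530e+01] F [-0.7 -0.9  0.5] T [ 0.02  0.   -0.  ] w 54.7 q [-31.  13.  90.   0.  78.  48.]
tray rim 484 z med 123.3 sd 3.0 mean [531.1  17.4 123.1] rect [528.5  16.7] [200.2 130.1] 11.5
tilt deg [-0.13 -0.03]
handle 305 z med 160.5 sd 2.4 mean [528.   16.6 160.4] rect [528.4  16.7] [123.1  16. ] 11.5
key 102 z med 105.2 sd 3.9 mean [613.1  32.4 104.8] rect [601.   31.4] [ 45.7 122.4] 10.9
carton 993 z med 46.9 sd 2.6 mean [555.4 332.2  46.9] rect [555.6 333.1] [ 51.8 149.6] 83.5
lamp 2029 z med 77.5 sd 3.3 mean [787.1   1.6  77.3] rect [789.1   2.2] [143.1 140.4] 1.6
flask 520 z med 124.6 sd 23.8 mean [ 757.6 -203.4  132.8] rect [ 763.5 -208.3] [67.7 69.8] 45.9
bin 625 z med 52.8 sd 11.8 mean [772.2 187.9  49.4] rect [770.9 185.4] [141.1 101.3] 83.5
tray rim 834 z med 120.5 sd 3.8 mean [522.5  25.6 119.9] rect [528.5  15.8] [201.  136.6] 11.4
tilt deg [ 0.23 -0.49]
handle 207 z med 158.7 sd 2.3 mean [525.9  18.3 158.2] rect [528.3  17. ] [123.2  19.3] 11.0
key 149 z med 104.9 sd 4.7 mean [608.2  51.6 104.4] rect [605.   32.7] [ 43.5 131.7] 9.6
carton 1047 z med 45.5 sd 1.9 mean [550.9 335.   45.3] rect [557.4 332.2] [ 51.5 153.3] 83.3
lamp 1040 z med 75.2 sd 9.2 mean [776.9  12.4  72.3] rect [789.4   1.1] [140.9 146.1] 71.3
flask 318 z med 124.3 sd 22.1 mean [ 755.1 -198.   130.6] rect [ 756.6 -201.6] [70.8 51.4] 47.1
bin 970 z med 47.7 sd 9.2 mean [769.  187.2  47.3] rect [771.2 184.1] [143.2 108. ] 83.5
```

View pics/top7c.png

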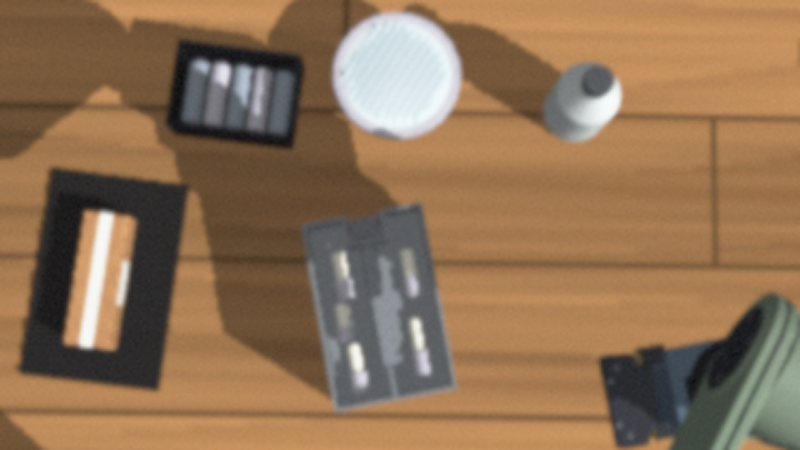

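View pics/side7c.png

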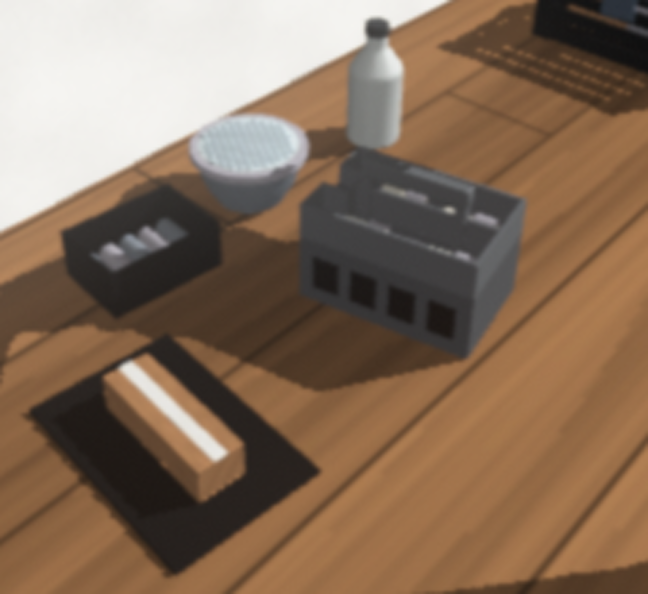

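Both pictures show the job done. The carton lies flat on the mat (crop (100,280) from the top). The tray sits flush on the crate with the key in its notch ((362,225) from the top). The bystanders have not moved.

```bash
python3 -c "
from h import *
print(job_done())"
```

```text
the job is handed in; nothing more can be done
None
```

The carton now lies flat on the mat and the tray is stacked on the crate. I handed the job in at about 25.7 s of the 72 s allowed, with the gripper open and well clear.

- **Carton:** I laid it lengthwise along the mat, at about (556, 333). The top camera puts its top at 46.9 mm and the side camera at 45.5 mm, against an expected 46 mm. It was lowered until it touched at about 4 N, then released.
- **Tray:** It sits at (528.5, 16.7), yaw 11.5°, the same as the crate to within 0.3 mm, with the key in its notch. It was lowered gently until contact at about 6 N.
    - **Height:** The top camera reads the rim at 123.3 mm and the handle top at 160.5 mm, against expected values of 123 and 160 mm.
    - **Level:** The tilt is about 0.1° in the top view. No gap shows at the crate rim.
- **Crate and bystanders:** The crate measured the same before and after the carton was lifted. It is mostly hidden under the tray now, but the seated tray matches its earlier position. The top camera finds the headlamp, flask and bin within about 0.5 mm of where they started.

No check failed. The side camera disagreed slightly with the top camera, reading heights 1.5–3 mm lower and a tilt of about 0.5°. I put the height difference down to depth noise and calibration, and the tilt mainly to wall faces caught in that view.

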